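# Fit the diamond wheel on the section grinder

### The job

Dress the spindle of the rock-section grinder: set the diamond wheel on it and turn it until it drops fully home over the drive pins, then put the blue clamp ring down onto the wheel, and last fit the black quick-release cap, pressing it down against its spring and turning it clockwise until it locks, then let go. Work by feel and never force anything: the parts must not be pressed with more than about 60 N. Leave the rock samples and the slide box where they lie.

Things in the scene. Friction and masses are not known exactly. Their poses are not given: they have to be found in the camera images.
- grinder: Bench grinder for rock sections, fixed: cream body 250 (its x) x 210 (its y) mm, 53 mm high, low brass water jet and red brake knob at two corners (71 and 63 mm high), a shallow steel drip pan (rim radius 96 mm, 64 mm high) round an upright steel spindle. Origin: on the bench under the spindle's axis; z up. Control strip on its -x side.
- seat (a point): Centre of the spindle's seat (flat drive flange 60 mm across), 75 mm over the bench, z up. On it stand 3 brass drive pins, 5 mm across, 4 mm high, 21 mm from the axis, 120 deg apart. The braked spindle does not turn by hand and has stopped at an unknown angle: this point's x, y are the grinder's, not the pins'. The post above the seat is 25 mm across up to 30 mm, chamfered.
- spindle_tip (a point): Spindle's conical tip, 55 mm over the seat. Above the post (30 mm over the seat) is a neck 14 mm across with 3 brass bayonet lugs, each straight above a drive pin: 32 deg wide, reaching 12 mm from the axis, flat undersides 43 mm over the seat, tops sloping from 50 mm at the neck to 46 mm outside. Axes: the grinder's.
- wheel: Diamond face wheel, lies working side up: aluminium disc 62 mm across, 14 mm thick, 0.18 to 0.28 kg, bore 27 mm, brown abrasive rim (51 to 62 mm across) up to 18 mm. Origin: centre of the underside; z up. Gripped by its outside. Home, the underside is on the seat with the pins in its slots; off the slots it rests on the pins, 4 mm high.
- wheel_slot (a point): Outer end of one of the six radial drive slots in the wheel's underside: 8 mm wide, 5 mm deep, 60 deg apart, open to the rim. This one lies along the wheel's +x, 31 mm out. A black line on the disc's top marks each. Axes: the wheel's.
- clamp_ring: Blue steel clamp ring, lies flange down: flange 47 mm across, 5 mm thick, above it a collar 42 mm across up to 20 mm; bore 27 mm; 0.1 kg. Origin: centre of the underside; z up. Goes flange down on the wheel's disc, inside the abrasive rim (so hold it by the collar), at any angle; there its origin is 14 mm over the seat.
- cap: Black knurled cap, 44 mm across, 30 mm high, closed on top, 0.13 kg. Origin: centre of the shell's underside, z up; as it stands on its spring pad, 11 mm over the bench. In its mouth a shelf with 3 gaps, 48 deg wide, one at its +x, 120 deg apart, lets the 3 lugs pass; off the gaps it stops on the lugs, origin about 49 mm over the seat.
- cap_top (a point): Centre of the cap's top, 30 mm over its origin; white marks on top and side show the gaps. To lock: gaps over lugs, press until the origin is under 36 mm over the seat (shell meets ring at 34), turn clockwise from above 62 deg (hard stop at 70), let go: the spring lifts it into a notch, origin 39 mm over the seat. Short of 54 deg it does not lock.
- cap_pad (a joint): Spring pad, a brass ring under the cap's shell: 0 fully out (11 mm below the shell), 0.011 m fully in. It pushes back with 3 N at first, 1 N more per mm, 14 N fully in. It meets the clamp ring on the spindle when the cap's origin is 45 mm over the seat.
- rock_a: Dark rock sample, about 70 x 60 x 40 mm, loose on the bench. Origin: on the bench under its middle. Leave it.
- rock_b: Larger dark rock sample, about 90 x 65 x 45 mm, loose on the bench. Origin: on the bench under its middle. Leave it.
- slide_box: Blue box with white lid for glass slides, 92 x 84 x 32 mm, loose on the bench. Origin: centre of its underside. Leave it.
There are look-alikes about, which are no part of the job. Several things look just like the wheel: the one meant starts nearest to the robot's base. Of the things that look like the cap, take the one that is nearest to the robot's base at the start.

How it is judged:
On the way, in this order (a step that is already met when the one before it is completed fails the run):
1. the wheel is fully home on the seat, over the drive pins (z of wheel in the frame of seat between -0.002 and 0.002 m and horizontal distance between wheel and seat below 0.003 m and angle between wheel's own z axis and vertical below 0.06 rad), for 0.2 s.
2. the clamp ring lies flat on the wheel, the wheel still home (all of step 1 and z of clamp_ring in the frame of seat between 0.012 and 0.016 m and horizontal distance between clamp_ring and seat below 0.003 m and angle between clamp_ring's own z axis and vertical below 0.06 rad), for 0.2 s.
At the end, for the whole second after the job is handed in: Wheel home on the seat (height within 2 mm, centred within 3 mm, flat within 0.06 rad), clamp ring flat on the wheel (14 mm over the seat, same tolerances), cap locked: origin 37.5 to 41 mm over the seat, centred within 3 mm, upright; all at rest (all of step 2 and z of cap in the frame of seat between 0.0375 and 0.041 m and horizontal distance between cap and seat below 0.003 m and angle between cap's own z axis and vertical below 0.06 rad and linear speed of each of wheel, clamp_ring, cap below 0.02 m/s); the robot touches nothing.
It fails at once if the wheel is pressed against the grinder with more than 60 N (contact force between wheel and grinder above 60 N).
It fails at once if the clamp ring is pressed on the wheel or spindle with more than 60 N (contact force between clamp_ring and wheel above 60 N or contact force between clamp_ring and grinder above 60 N).
It fails at once if the cap is pressed on the spindle or the clamp ring with more than 60 N (contact force between cap and grinder above 60 N or contact force between cap and clamp_ring above 60 N).
It fails at once if a rock or the slide box is moved by more than 25 mm (distance of any of rock_a, rock_b, slide_box from where it was at the start of the episode above 0.025 m).
It also fails if it takes over 72 s, if anything falls off the work surface, if the arm or the gripper's body presses on something with over 40 N, if the wrist force passes 120 N, or if a joint passes its speed limit or range.

### The arm

A 6-joint arm with a two-finger parallel gripper is mounted at the origin on the work surface. World frame = base frame: x ahead of the robot, y to its left, z up, the work surface at z = 0. Lengths are in m, angles in rad, forces in N, time in s.
With the tool pointing down it reaches from about 0.425 to 0.95 m from the base axis. Payload 3.5 kg.
Tool frame: the origin (TCP) lies at the very end of the fingers, on their centre line; the grasp point (between the pads) lies 19 mm behind it; z points along the fingers, y is the line along which they close (so a half turn about z gives the same grasp; the last joint's range is limited). The gripper opens to 85 mm and grips with 20 to 120 N. Pads are 22 mm wide; open, the fingers measure 114 mm over their backs; the gripper's body (76 mm by 85 mm) begins 54 mm behind the grasp point. The pads swing forward as they close: fully open they stand 13 mm farther back than shut.
Start: joints at [-0.15, 0.286, 1.577, -0, 1.279, -0.15], TCP at [0.675, 0, 0.231] pointing down, gripper open.
Joint ranges: [-2.77, 2.77], [-0.9, 2.22], [0.21, 2.48], [-1.53, 4.67], [0.24, 2.81], [-2.84, 2.84]. Speed limits (rad/s): [2.79, 2.79, 3.14, 3.14, 3.14, 3.14].

### API

Orientations are given as a rotation vector (axis times angle).
In Python, from station import robot gives the robot as it stands.
- The arm moves only by the tool send_rows, never from a script. Its argument "commands" is a list of rows, each a list of 5 numbers: the gripper command: -1 is shut, 1 is fully open, values between are in proportion, then the shift along the tool's x, y, z in m, then the turn about the tool's z in rad. In form: [[claw, x, y, z, yaw], ...]. A call has 1 to 10 rows; each row is the pose to reach, as a shift and turn from the pose commanded when the call began, along the tool's axes at that moment; what a row does not reach only later rows make up. A row lasts 1/10 s, in which the tool goes at most 50 mm and 8.59 degrees, less where a joint would pass 70% of its speed; a pose out of reach is approached as far as the arm can. A call with a gripper value outside its range is refused whole. The fingers move at their own pace and stop on an object; "squeeze" is the grip in N (left out, the last holds). Time passes only in rows, so rows that repeat a pose let the fingers close. It gives the time, the measured TCP pose, the force, the opening and the grip force at its end, in the units of the state.
- robot.read_state(): the state, without advancing time (a new reading comes with each control period).
- robot.capture(name): name is "scene" or "side" or "wrist"; returns the picture (480x640x3 uint8, red, green, blue); there is no depth.
- robot.camera_info(name): a dict with "camera_matrix" (3x3 intrinsics, pixels), "distortion" ([k1, k2, p1, p2, k3] as OpenCV has them; the pictures are not rectified), "rvec" (rotation vector, rad) and "tvec" (3), from world to camera coordinates, as OpenCV has them. Camera axes: x right, y down, z forward; pixel columns grow to the right and rows downward; lengths in m; the calibration is good to about 2 mm. A picture is of the moment at which its call begins: read the wrist's pose just before it. camera_info takes no time and is no camera call; for the wrist camera it gives the pose at the moment of the call.
- robot.finish_job(): hands the job in; it is judged then, once.
The state is a dict: "t": time; "q": joint angles; "joint_vel": joint speeds; "effort": joint torques, N m; "position": TCP position; "ee_rot": TCP orientation; "contact_force": force on the tool from outside, world axes, zero at the start; "wrist_torque": the same for the moment, N m; "opening": finger opening in m; "gripper_force": force on a finger pad.
Only numpy, scipy, OpenCV 4.12 (cv2) and the standard library are available. Lean on these libraries where they do the work, as an engineer would, in place of code of your own. Each camera call takes 0.05 s, during which the arm holds its last target. There are 200 camera calls.

## Working session

There is one attempt and no reset: what is moved stays moved. The work goes in short steps, Python scripts to look and compute and a tool call to move; the robot and the scene stay as the last step left them, time stands still between calls to the robot, and variables do not carry over. Pictures are saved under pics/ and viewed, at most 10 in all, crops included, and the job is handed in when it is done.

Besides the shell and the picture viewer there is one more tool, called as a command line: name --pt "numbers of a row" for each row, then --argument value for the rest. send_rows: Moves the arm, as the interface text tells. Its arguments: {"type":"object","properties":{"commands":{"type":"array","items":{"type":"array","items":{"type":"number"}}},"squeeze":{"type":"number"}},"required":["commands"]}

```bash
mkdir -p pics; cat > h.py <<'E'
import numpy as np, cv2
from station import robot
R=lambda v: cv2.Rodrigues(np.array(v,float))[0]
def cap(n,f=None):
    i=robot.camera_info(n); im=robot.capture(n)[:,:,::-1].copy()
    if f: cv2.imwrite('pics/'+f,im)
    return im,i
def ray(i,px,z):
    p=cv2.undistortPoints(np.array(px,float).reshape(-1,1,2),np.array(i['camera_matrix']),np.array(i['distortion'])).reshape(-1,2)
    r=R(i['rvec']);t=np.array(i['tvec']).ravel();c=-r.T@t
    d=np.c_[p,np.ones(len(p))]@r
    return c+d*((z-c[2])/d[:,2])[:,None]
def proj(i,P):
    return cv2.projectPoints(np.array(P,float).reshape(-1,1,3),np.array(i['rvec']),np.array(i['tvec']),np.array(i['camera_matrix']),np.array(i['distortion']))[0].reshape(-1,2)
E
python3 - <<'E'
from h import *
for n in ['scene','side','wrist']:
    im,i=cap(n,n+'0.png'); r=R(i['rvec']); print(n,np.round(-r.T@np.array(i['tvec']).ravel(),3),np.round(r[2],2),i['camera_matrix'][0][0])
a=cv2.imread('pics/scene0.png');b=cv2.imread('pics/side0.png')
print(robot.read_state())
E
```

```text
scene [1.219 0.198 0.831] [-0.66 -0.2  -0.72] 461.28398420616793
side [ 0.479 -0.93   0.67 ] [ 0.09  0.85 -0.52] 438.95414478279804
wrist [0.675 0.067 0.373] [-0.   -0.27 -0.96] 335.38252097561747
{'t': 0.15, 'q': array([-1.50022755e-01,  2.87021121e-01,  1.57786145e+00, -1.55138390e-06,
        1.27858631e+00, -1.50012983e-01]), 'joint_vel': array([-0.00212185, -0.00210243, -0.00502493,  0.00015622, -0.00084561,
        0.00111304]), 'effort': array([ 7.91554030e-04, -4.06602967e+01, -2.93140125e+01, -8.94972595e-05,
        3.96185191e-03, -2.97825103e-06]), 'position': array([6.74483611e-01, 9.19154262e-05, 2.30214392e-01]), 'ee_rot': array([-2.22038431e+00, -2.22036361e+00,  1.75013332e-03]), 'contact_force': array([-0.56886317,  0.17676692, -0.59255716]), 'wrist_torque': array([-0.0073437 ,  0.01252995, -0.00161589]), 'gripper_force': 0.0, 'opening': 0.08545348845923331}
```

View pics/scene0.png

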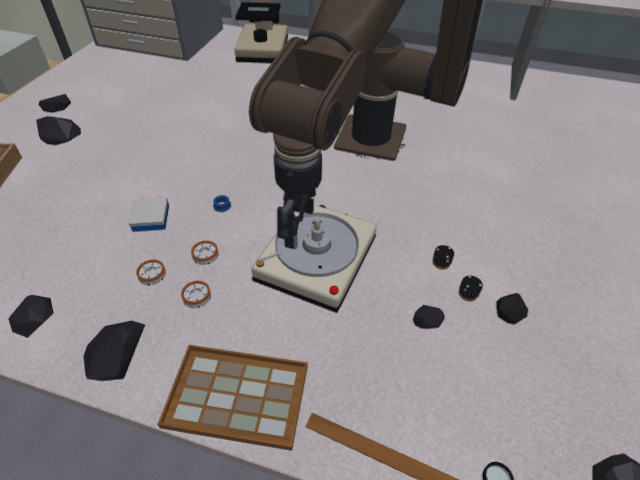

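View pics/side0.png

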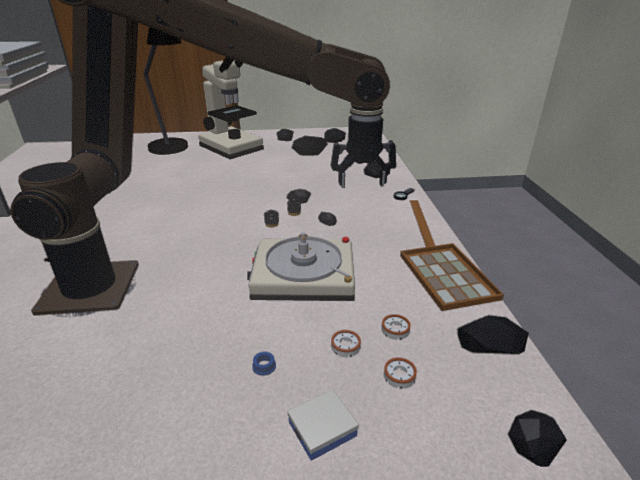

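The scene shows three wheels at (205,251), (151,271) and (196,293), two caps at (443,257) and (470,288), the blue ring at (222,203) and the spindle at about (317,232). The side view shows the same set: wheels (346,342), (396,325) and (400,371), caps (272,217) and (294,206), ring (263,363).

```bash
python3 - <<'E'
from h import *
im=cv2.imread('pics/scene0.png'); i=robot.camera_info('scene')
sm=cv2.imread('pics/side0.png'); si=robot.camera_info('side')
def pr(n,px,z,inf=i):
    p=ray(inf,[px],z)[0]; print(n,px,np.round(p,3),'r=%.3f'%np.hypot(*p[:2]))
for px in [(205,251),(151,271),(196,293)]: pr('wheel',px,.016)
for px in [(346,342),(396,325),(400,371)]: pr('wheel side',px,.016,si)
for px in [(443,249),(470,281)]: pr('cap top',px,.041)
for px in [(272,213),(294,201)]: pr('cap side',px,.041,si)
pr('ring',(222,203),.012);pr('ring side',(263,363),.012,si)
pr('seat',(317,242),.075);pr('tip',(317,222),.13);pr('tip side',(303,236),.13,si)
# grinder corners
h=cv2.cvtColor(im,cv2.COLOR_BGR2HSV)
red=cv2.inRange(h,(0,180,120),(6,255,255))|cv2.inRange(h,(175,180,120),(180,255,255))
n,l,s,c=cv2.connectedComponentsWithStats(red)
for k in range(1,n):
    if s[k,4]>20: pr('red',tuple(np.round(c[k],1)),.063)
a=cv2.resize(im[180:330,120:250],None,fx=3,fy=3,interpolation=cv2.INTER_CUBIC)
b=cv2.resize(im[225:330,410:535],None,fx=3,fy=3,interpolation=cv2.INTER_CUBIC)
o=np.zeros((450,800,3),np.uint8);o[:a.shape[0],:a.shape[1]]=a;o[:b.shape[0],400:400+b.shape[1]]=b
cv2.imwrite('pics/crop1.png',o)
E
```

```text
wheel (205, 251) [ 0.604 -0.264  0.016] r=0.659
wheel (151, 271) [ 0.696 -0.352  0.016] r=0.780
wheel (196, 293) [ 0.72  -0.226  0.016] r=0.755
wheel side (346, 342) [ 0.6   -0.274  0.016] r=0.660
wheel side (396, 325) [ 0.716 -0.235  0.016] r=0.753
wheel side (400, 371) [ 0.691 -0.361  0.016] r=0.780
cap top (443, 249) [0.447 0.27  0.041] r=0.522
cap top (470, 281) [0.524 0.337 0.041] r=0.623
cap side (272, 213) [0.455 0.266 0.041] r=0.527
cap side (294, 201) [0.526 0.341 0.041] r=0.627
ring (222, 203) [ 0.435 -0.301  0.012] r=0.529
ring side (263, 363) [ 0.43  -0.309  0.012] r=0.529
seat (317, 242) [ 0.547 -0.005  0.075] r=0.547
tip (317, 222) [ 0.539 -0.008  0.13 ] r=0.539
tip side (303, 236) [ 0.531 -0.029  0.13 ] r=0.532
red (np.float64(333.6), np.float64(289.1)) [0.653 0.065 0.063] r=0.656
```

View pics/crop1.png

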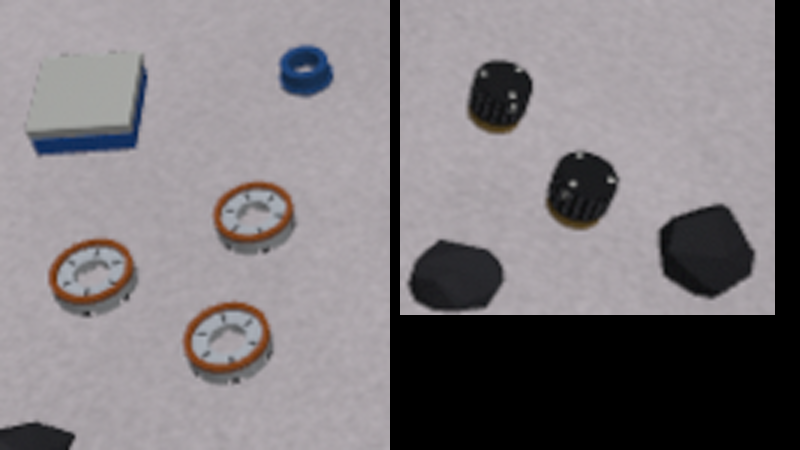

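Wheel candidates are (205,251) at r 0.66, (196,293) at r 0.755 and (151,271) at r 0.78, so I take (205,251) as the nearest. Cap candidates are (443,249) at r 0.52 and (470,281) at r 0.62, so I take (443,249). The crop confirms both: a brown-rimmed wheel next to the blue ring, and the upper of the two caps. Next I look at the spindle from above.

send_rows --pt "1 -0.015 -0.13 -0.05 0" --pt "1 -0.015 -0.13 -0.05 0" --pt "1 -0.015 -0.13 -0.05 0" --pt "1 -0.015 -0.13 -0.05 0" --pt "1 -0.015 -0.13 -0.05 0" --pt "1 -0.015 -0.13 -0.05 0"

```text
t: 0.75
position: [0.5454, -0.0149, 0.2807]
ee_rot: [-2.221, -2.221, 0.0]
contact_force: [0.2, -1.3, 0.5]
opening: 0.0858
gripper_force: 0.0
```

```bash
python3 - <<'E'
from h import *
s=robot.read_state();print(s['position'],s['ee_rot'],np.abs(s['joint_vel']).max())
im,i=cap('wrist','w1.png'); r=R(i['rvec']);print(-r.T@np.array(i['tvec']).ravel())
import pickle;pickle.dump(i,open('w1.pkl','wb'))
print(proj(i,[[.544,-.015,.075],[.544,-.015,.13]]))
E
```

```text
[ 0.54538175 -0.01491987  0.28067407] [-2.22098220e+00 -2.22106395e+00  3.66546093e-04] 0.01911943481819201
[0.54571518 0.05243886 0.42366759]
[[313.99915435 216.88248157]
 [313.71085601 228.55156523]]
```

View pics/w1.png

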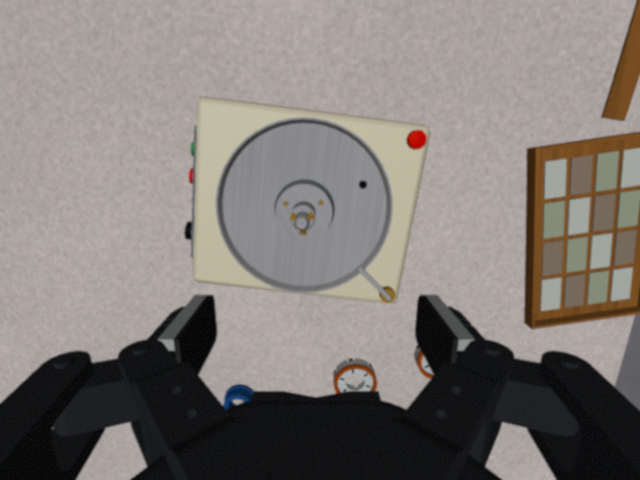

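The wrist view shows the grinder from above: pan circle around (304,205), brass pins at (285,204) and (321,203), lugs around (303,218).

```bash
python3 - <<'E'
from h import *
import pickle
i=pickle.load(open('w1.pkl','rb'));im=cv2.imread('pics/w1.png')
h=cv2.cvtColor(im,cv2.COLOR_BGR2HSV)
# cream body: pan ellipse = hole in the cream mask
m=cv2.inRange(h,(15,25,120),(40,120,255))
cs,hi=cv2.findContours(m,cv2.RETR_CCOMP,cv2.CHAIN_APPROX_NONE)
for k,c in enumerate(cs):
    if hi[0][k][3]>=0 and cv2.contourArea(c)>8000:
        hull=cv2.convexHull(c).reshape(-1,2); P=ray(i,hull,.064)
        A=np.c_[2*P[:,:2],np.ones(len(P))];x=np.linalg.lstsq(A,(P[:,:2]**2).sum(1),rcond=None)[0]
        print('pan',x[:2],'R',np.sqrt(x[2]+x[0]**2+x[1]**2))
# brass
b=cv2.inRange(h,(10,120,60),(28,255,255)); b[:, :260]=0;b[:,345:]=0;b[:180]=0;b[250:]=0
n,l,s,c=cv2.connectedComponentsWithStats(b)
for k in range(1,n): print(np.round(c[k],1),s[k,4],'z79',np.round(ray(i,[c[k]],.079)[0][:2],4),'z123',np.round(ray(i,[c[k]],.123)[0][:2],4))
# flange: gray edges
hull=cv2.convexHull(max(cs,key=cv2.contourArea)); q=cv2.minAreaRect(hull)
box=cv2.boxPoints(q);P=ray(i,box,.053);print(np.round(P,3)); 
for a in range(4): e=P[(a+1)%4]-P[a];print(np.linalg.norm(e[:2]),np.degrees(np.arctan2(e[1],e[0])))
cr=cv2.resize(im[170:245,255:355],None,fx=8,fy=8,interpolation=cv2.INTER_CUBIC);cv2.imwrite('pics/crop2.png',cr)
E
```

```text
[320.5 202. ] 6 z79 [0.5507 0.0014] z123 [0.5501 0.0079]
[285.  203.3] 7 z79 [0.5141 0.    ] z123 [0.5181 0.0067]
[292.8 216.6] 23 z79 [ 0.5219 -0.0139] z123 [ 0.5249 -0.0055]
[310.1 216.2] 25 z79 [ 0.54   -0.0135] z123 [ 0.5407 -0.0051]
[302.7 232.1] 15 z79 [ 0.532  -0.0305] z123 [ 0.5338 -0.0199]
[[ 0.379 -0.094  0.053]
 [ 0.425  0.108  0.053]
 [ 0.666  0.08   0.053]
 [ 0.657 -0.131  0.053]]
0.20697714696827396 77.2210218382054
0.2429733132333072 -6.693280326217338
0.211304471882203 -92.4159392750409
0.2807190422653382 172.30549695892182
```

View pics/crop2.png

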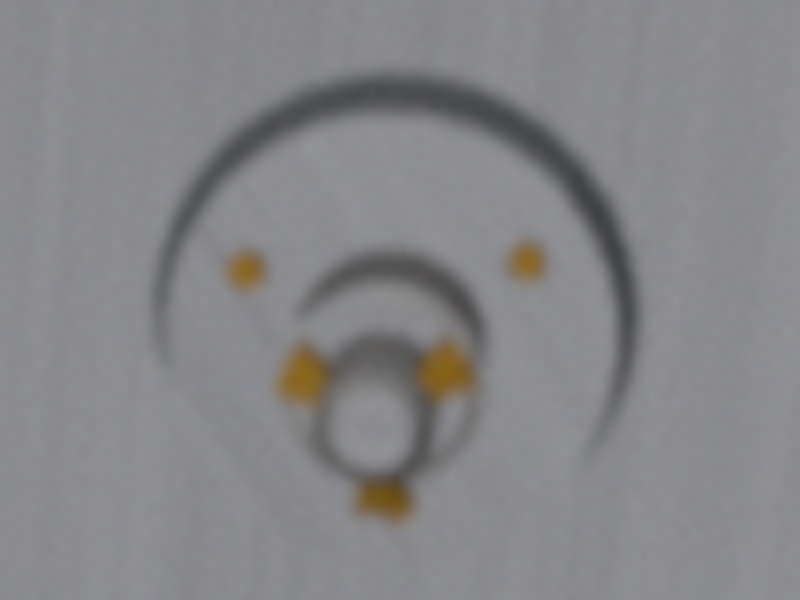

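From the pins at z 79 mm (36.6 mm apart; 36.4 expected) and the lugs at z 123 mm, the axis is at (0.533, -0.010). The pins sit at about 32° + k·120°. Next I go above the wheel.

send_rows --pt "1 -0.254 0.057 0.1 0" --pt "1 -0.254 0.057 0.1 0" --pt "1 -0.254 0.057 0.1 0" --pt "1 -0.254 0.057 0.1 0" --pt "1 -0.254 0.057 0.1 0" --pt "1 -0.254 0.057 0.1 0" --pt "1 -0.254 0.057 0.1 0" --pt "1 -0.254 0.057 0.1 0"

```text
t: 1.6
position: [0.602, -0.2691, 0.1794]
ee_rot: [-2.22, -2.218, 0.0]
contact_force: [0.4, 0.5, -1.0]
opening: 0.0851
gripper_force: 0.0
```

```bash
cat >> h.py <<'E'
def circ(P):
    P=P[:,:2];A=np.c_[2*P,np.ones(len(P))];x=np.linalg.lstsq(A,(P**2).sum(1),rcond=None)[0]
    return x[:2],np.sqrt(x[2]+x[0]**2+x[1]**2)
E
python3 - <<'E'
from h import *
s=robot.read_state();print(s['position'],s['ee_rot'],np.abs(s['joint_vel']).max())
im,i=cap('wrist','w2.png')
h=cv2.cvtColor(im,cv2.COLOR_BGR2HSV)
m=cv2.inRange(h,(3,130,60),(14,255,255));m[300:]=0
cs,_=cv2.findContours(m,cv2.RETR_EXTERNAL,cv2.CHAIN_APPROX_NONE)
e=proj(i,[[.602,-.269,.018]])[0]; print(e)
for c in cs:
    if cv2.contourArea(c)<300: continue
    P=ray(i,cv2.convexHull(c).reshape(-1,2),.018); o,r=circ(P);print(o,r)
    if np.hypot(*(o-[.602,-.269]))<.03: C=o
# line marks: polar sample on disc z=.014, radii 16..24
g=cv2.cvtColor(im,cv2.COLOR_BGR2GRAY)
th=np.radians(np.arange(0,360,1));prof=[]
for r in np.arange(.015,.0245,.001):
    p=proj(i,np.c_[C[0]+r*np.cos(th),C[1]+r*np.sin(th),0*th+.014]).astype(np.float32)
    prof.append(cv2.remap(g,p[:,0].reshape(1,-1),p[:,1].reshape(1,-1),cv2.INTER_LINEAR).ravel())
f=255-np.mean(prof,0);F=(f-np.median(f)).clip(0)
fold=F.reshape(6,60).sum(0);ph=np.angle((F*np.exp(6j*th)).sum())/6
print('phase deg mod60',np.degrees(ph)%60, fold.astype(int))
x,y=e.astype(int);cv2.imwrite('pics/crop3.png',cv2.resize(im[y-75:y+75,x-100:x+100],None,fx=4,fy=4,interpolation=cv2.INTER_CUBIC))
E
```

```text
[ 0.60200278 -0.26907119  0.17942688] [-2.22016231e+00 -2.21824265e+00  3.34401609e-04] 0.04303944512526357
[315.59507725 226.16318634]
[ 0.60179905 -0.26707315] 0.030292269472109418
[ 0.71764202 -0.22899412] 0.030604950599086606
phase deg mod60 41.63368192323203 [  2   2   2   2   1   0   0   0   0   0   1   1   1   1   1   1   1   1
   1   1   2   2   2   2   2   1   1   1   0   0   1   2   5  12  24  48
  81 123 173 224 267 292 293 271 229 179 130  87  54  31  16   7   4   3
   2   2   2   2   2   2]
```

View pics/crop3.png

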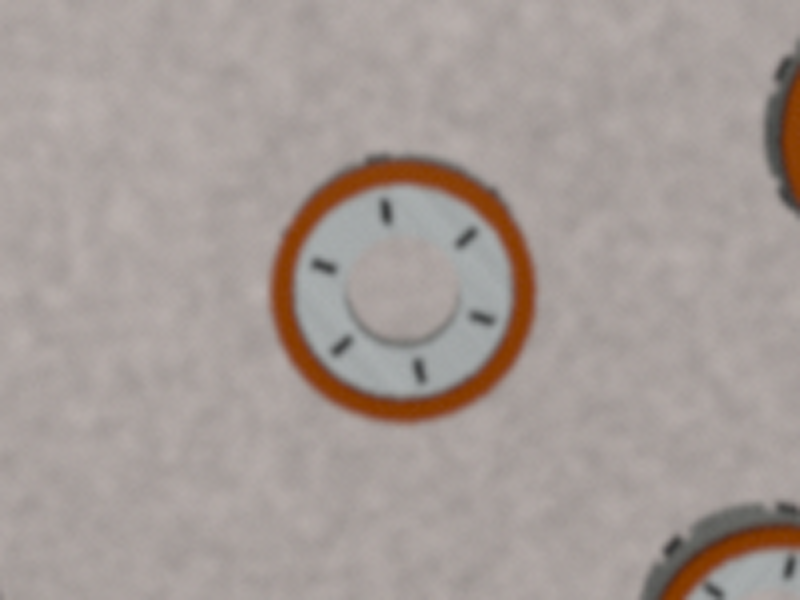

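The close view shows the wheel at crop centre (402,290), measured at (0.6018, -0.267) with the right rim radius; its slot marks are at 41.6° mod 60. It needs a clockwise turn of 9.6° (+0.168 rad).

send_rows --pt "1 0.002 0 0.05 0" --pt "1 0.002 0 0.1 0" --pt "1 0.002 0 0.14 0" --pt "1 0.002 0 0.165 0" --pt "1 0.002 0 0.178 0" --pt "1 0.002 0 0.178 0" --pt "-1 0.002 0 0.178 0" --pt "-1 0.002 0 0.178 0" --pt "-1 0.002 0 0.178 0" --pt "-1 0.002 0 0.178 0" --squeeze 50

```text
t: 2.65
position: [0.6041, -0.268, 0.0069]
ee_rot: [2.218, 2.218, 0.002]
contact_force: [-1.0, 1.2, 6.0]
opening: 0.0592
gripper_force: 54.6
```

send_rows --pt "-1 0 0 0 0" --pt "-1 0 0 0 0"

```text
t: 2.85
position: [0.6041, -0.268, 0.0068]
ee_rot: [2.218, 2.218, 0.002]
contact_force: [-0.4, 1.7, 6.1]
opening: 0.0593
gripper_force: 54.6
```

send_rows --pt "-1 0 0 -0.03 0" --pt "-1 0 0 -0.08 0" --pt "-1 0 0 -0.13 0" --pt "-1 0 0 -0.18 0" --pt "-1 0 0 -0.2 0" --pt "-1 0 0 -0.2 0" --pt "-1 0 0 -0.2 0"

```text
t: 3.55
position: [0.6014, -0.2666, 0.2025]
ee_rot: [-2.221, -2.221, 0.0]
contact_force: [-0.1, 0.1, -2.7]
opening: 0.0589
gripper_force: 55.0
```

```bash
cat > hand.py <<'E'
from h import *
s=robot.read_state();print(s['position'],s['ee_rot'],s['contact_force'],s['opening'],s['gripper_force'])
im,i=cap('wrist','w3.png');T=s['position']
h=cv2.cvtColor(im,cv2.COLOR_BGR2HSV)
m=cv2.inRange(h,(3,130,60),(14,255,255))
cs,_=cv2.findContours(m,cv2.RETR_EXTERNAL,cv2.CHAIN_APPROX_NONE)
for c in cs:
    if cv2.contourArea(c)<300: continue
    print('area',cv2.contourArea(c),cv2.boundingRect(c))
    for dz in (.008,.012,.016):
        P=ray(i,cv2.convexHull(c).reshape(-1,2),T[2]+dz); o,r=circ(P);print(dz,o-T[:2],r)
E
python3 hand.py
```

```text
[ 0.60141961 -0.26664477  0.20250392] [-2.22090207e+00 -2.22074330e+00  3.16547415e-04] [-0.11823297  0.11148945 -2.68103334] 0.058891346027530524 55.04967158172121
area 14664.5 (246, 242, 185, 131)
0.008 [ 0.00952575 -0.00028636] 0.03653524695995788
0.012 [0.00925425 0.00171688] 0.03545285347377669
0.016 [0.00898275 0.00372013] 0.034370459987591584
area 3073.0 (404, 151, 64, 63)
0.008 [0.04812603 0.05507756] 0.012574838718827877
0.012 [0.04671095 0.05544059] 0.012202296457547649
0.016 [0.04529588 0.05580362] 0.011829754196250031
```

View pics/w3.png

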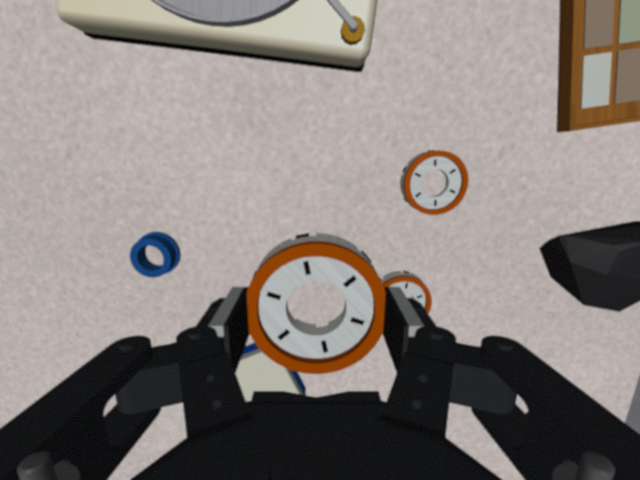

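The wheel is in the hand at (316,308), slot marks clearly visible; another wheel at (405,300) touches its contour, so I clip that part.

```bash
cat > hand.py <<'E'
from h import *
def wheel(im,i,T,xm=380):
    h=cv2.cvtColor(im,cv2.COLOR_BGR2HSV)
    m=cv2.inRange(h,(3,130,60),(14,255,255));m[:,xm:]=0
    c=max(cv2.findContours(m,cv2.RETR_EXTERNAL,cv2.CHAIN_APPROX_NONE)[0],key=cv2.contourArea)
    H=cv2.convexHull(c).reshape(-1,2);H=H[(H[:,0]<xm-4)]
    z=.01
    for k in range(8):
        o,r=circ(ray(i,H,T[2]+z)); camz=(-R(i['rvec']).T@np.array(i['tvec']).ravel())[2]
        z=camz-(camz-T[2]-z)*.031/r-T[2]
    print('centre',o,'rel',o-T[:2],'top z rel TCP',z,'r',r)
    g=cv2.cvtColor(im,cv2.COLOR_BGR2GRAY);th=np.radians(np.arange(0,360,1));prof=[]
    for r in np.arange(.016,.0235,.001):
        p=proj(i,np.c_[o[0]+r*np.cos(th),o[1]+r*np.sin(th),0*th+T[2]+z-.004]).astype(np.float32)
        prof.append(cv2.remap(g,p[:,0].reshape(1,-1),p[:,1].reshape(1,-1),cv2.INTER_LINEAR).ravel())
    f=255-np.mean(prof,0);F=(f-np.median(f)).clip(0);F[F<15]=0
    print('phase',np.degrees(np.angle((F*np.exp(6j*th)).sum())/6)%60,'peaks',[k for k in range(360) if F[k]>20 and F[k]==F[max(0,k-8):k+9].max()])
E
python3 - <<'E'
from hand import *
im=cv2.imread('pics/w3.png');i=robot.camera_info('wrist');s=robot.read_state()
wheel(im,i,s['position'])
E
```

```text
centre [ 0.60108727 -0.26583404] rel [0.00036481 0.00041769] top z rel TCP 0.010961049608595702 r 0.030999999999994685
phase 41.53355890744133 peaks [40, 102, 163, 223, 281, 340]
```

send_rows --pt "-1 0.256 -0.069 0 0.168" --pt "-1 0.256 -0.069 0 0.168" --pt "-1 0.256 -0.069 0 0.168" --pt "-1 0.256 -0.069 0 0.168" --pt "-1 0.256 -0.069 0 0.168" --pt "-1 0.256 -0.069 0.03 0.168" --pt "-1 0.256 -0.069 0.03 0.168" --pt "-1 0.256 -0.069 0.03 0.168" --pt "-1 0.256 -0.069 0.03 0.168"

```text
t: 4.5
position: [0.5334, -0.0121, 0.1732]
ee_rot: [2.401, 2.026, -0.001]
contact_force: [-0.5, -0.4, -1.4]
opening: 0.0589
gripper_force: 55.1
```

```bash
python3 - <<'E'
from hand import *
s=robot.read_state();T=s['position'];print(T,s['ee_rot'],s['contact_force'])
im,i=cap('wrist','w4.png');wheel(im,i,T,640)
h=cv2.cvtColor(im,cv2.COLOR_BGR2HSV)
b=cv2.inRange(h,(15,120,60),(28,255,255))
n,l,st,c=cv2.connectedComponentsWithStats(b)
for k in range(1,n):
    if st[k,4]>5: print(np.round(c[k],1),st[k,4],np.round(ray(i,[c[k]],.123)[0][:2],4))
cv2.imwrite('pics/crop4.png',cv2.resize(im[180:420,160:480],None,fx=2.5,fy=2.5,interpolation=cv2.INTER_CUBIC))
E
```

```text
[ 0.53343944 -0.01211107  0.17324806] [ 2.40121695e+00  2.02570133e+00 -6.60650985e-04] [-0.494178   -0.39032844 -1.3951202 ]
centre [ 0.53379402 -0.01175706] rel [0.00035458 0.00035401] top z rel TCP 0.010862074169878971 r 0.031000000000004108
phase 31.800082570453643 peaks [30, 92, 153, 213, 272, 330]
[626.8 197.2] 4243 [ 0.7204 -0.0014]
[335.4 224.5] 23 [0.5495 0.011 ]
[286.8 234. ] 23 [0.5202 0.0102]
[447.7 325.9] 147 [ 0.6107 -0.0671]
```

View pics/crop4.png

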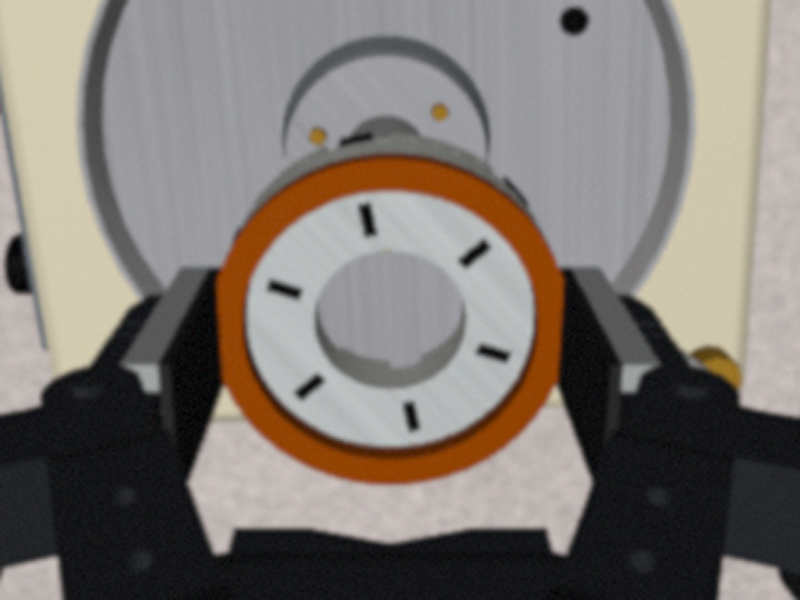

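The pins are visible beyond the wheel at (335,225) and (287,234) in the full image, so I re-solve the axis from them.

```bash
python3 - <<'E'
from h import *
i=robot.camera_info('wrist')
a,b=ray(i,[(335.4,224.5),(286.8,234)],.079)[:,:2]
d=a-b;u=d/np.linalg.norm(d);m=(a+b)/2;c=m+10.5e-3*np.array([u[1],-u[0]])
print(a,b,np.linalg.norm(d),c,np.degrees([np.arctan2(*(a-c)[::-1]),np.arctan2(*(b-c)[::-1])]))
E
```

```text
[0.55104278 0.00076253] [ 5.14980785e-01 -2.45572558e-04] 0.036076085936630455 [ 0.53330519 -0.01023742] [ 31.80509264 151.39746103]
```

send_rows --pt "-1 0.0015 -0.0008 0.01 0" --pt "-1 0.0015 -0.0008 0.02 0" --pt "-1 0.0015 -0.0008 0.03 0" --pt "-1 0.0015 -0.0008 0.04 0" --pt "-1 0.0015 -0.0008 0.05 0" --pt "-1 0.0015 -0.0008 0.055 0" --pt "-1 0.0015 -0.0008 0.055 0"

```text
t: 5.25
position: [0.5317, -0.0092, 0.117]
ee_rot: [-2.399, -2.026, 0.002]
contact_force: [-0.6, 0.1, -1.5]
opening: 0.0588
gripper_force: 55.1
```

send_rows --pt "-1 -0.0011 0.0014 0 0" --pt "-1 -0.0011 0.0014 0 0" --pt "-1 -0.0011 0.0014 0 0" --pt "-1 -0.0011 0.0014 0 0" --pt "-1 -0.0011 0.0014 0 0"

```text
t: 5.75
position: [0.5339, -0.0107, 0.1187]
ee_rot: [2.399, 2.027, 0.001]
contact_force: [0.7, 0.8, -1.9]
opening: 0.0592
gripper_force: 55.1
```

send_rows --pt "-1 0 0 0.004 0" --pt "-1 0 0 0.008 0" --pt "-1 0 0 0.012 0" --pt "-1 0 0 0.012 0"

```text
t: 6.15
position: [0.533, -0.0106, 0.1052]
ee_rot: [-2.399, -2.026, 0.002]
contact_force: [-0.6, 0.2, -1.6]
opening: 0.0592
gripper_force: 55.1
```

send_rows --pt "-1 0 0 0.005 0" --pt "-1 0 0 0.01 0" --pt "-1 0 0 0.014 0" --pt "-1 0 0 0.016 0" --pt "-1 0 0 0.018 0" --pt "-1 0 0 0.018 0"

```text
t: 6.75
position: [0.5334, -0.0106, 0.0879]
ee_rot: [-2.4, -2.027, 0.001]
contact_force: [0.3, -0.3, -1.9]
opening: 0.0591
gripper_force: 55.0
```

send_rows --pt "-1 0 0 0.002 0" --pt "-1 0 0 0.003 0" --pt "-1 0 0 0.004 0" --pt "-1 0 0 0.005 0" --pt "-1 0 0 0.006 0" --pt "-1 0 0 0.006 0"

```text
t: 7.35
position: [0.5335, -0.0106, 0.0821]
ee_rot: [-2.4, -2.027, 0.0]
contact_force: [-1.1, 0.3, -1.5]
opening: 0.0591
gripper_force: 55.1
```

send_rows --pt "-1 0 0 0.001 0" --pt "-1 0 0 0.002 0" --pt "-1 0 0 0.002 0"

```text
t: 7.65
position: [0.5336, -0.0106, 0.0818]
ee_rot: [-2.399, -2.027, 0.001]
contact_force: [-6.1, 1.1, 7.9]
opening: 0.0592
gripper_force: 56.1
```

send_rows --pt "1 0 0 -0.002 0" --pt "1 0 0 -0.002 0" --pt "1 0 0 -0.002 0" --pt "1 0 0 -0.03 0" --pt "1 0 0 -0.08 0" --pt "1 0 0 -0.12 0" --pt "1 0 0 -0.16 0" --pt "1 0 0 -0.2 0" --pt "1 0 0 -0.2 0" --pt "1 0 0 -0.2 0"

```text
t: 8.65
position: [0.5345, -0.0109, 0.2818]
ee_rot: [2.398, 2.025, 0.004]
contact_force: [-0.2, 0.8, -0.4]
opening: 0.0853
gripper_force: 0.0
```

```bash
python3 - <<'E'
from h import *
s=robot.read_state();T=s['position'];print(T,s['ee_rot'],s['contact_force'],s['opening'])
im,i=cap('wrist','w5.png')
h=cv2.cvtColor(im,cv2.COLOR_BGR2HSV)
m=cv2.inRange(h,(3,130,60),(14,255,255));m[300:]=0
for c in cv2.findContours(m,cv2.RETR_EXTERNAL,cv2.CHAIN_APPROX_NONE)[0]:
    if cv2.contourArea(c)<600: continue
    for z in (.093,.097): print(z,cv2.boundingRect(c),circ(ray(i,cv2.convexHull(c).reshape(-1,2),z)))
b=cv2.inRange(h,(15,120,60),(28,255,255));n,l,st,c=cv2.connectedComponentsWithStats(b)
for k in range(1,n):
    if st[k,4]>5: print(np.round(c[k],1),st[k,4],np.round(ray(i,[c[k]],.123)[0][:2],4))
E
```

```text
[ 0.53445033 -0.01088049  0.28177549] [2.397799   2.02522979 0.00360523] [-0.22231247  0.79039832 -0.41431925] 0.08534023971780282
0.093 (284, 189, 60, 60) (array([ 0.5338111 , -0.01000214]), np.float64(0.03039705061213405))
0.097 (284, 189, 60, 60) (array([ 0.53395103, -0.0092097 ]), np.float64(0.03003049144145596))
[616.   32.8] 1456 [0.8036 0.1074]
[585.6 184. ] 5732 [ 0.7826 -0.0131]
[320.2 219.3] 28 [ 0.5406 -0.005 ]
[303.1 222.7] 21 [ 0.5247 -0.0055]
[314.9 235.8] 9 [ 0.5333 -0.0196]
[411.8 280.9] 61 [ 0.618  -0.0796]
[405.9 288.1] 22 [ 0.6117 -0.0861]
```

send_rows --pt "1 -0.307 -0.0515 0 -0.168" --pt "1 -0.307 -0.0515 0 -0.168" --pt "1 -0.307 -0.0515 0 -0.168" --pt "1 -0.307 -0.0515 0 -0.168" --pt "1 -0.307 -0.0515 0.1 -0.168" --pt "1 -0.307 -0.0515 0.1 -0.168" --pt "1 -0.307 -0.0515 0.1 -0.168" --pt "1 -0.307 -0.0515 0.1 -0.168" --pt "1 -0.307 -0.0515 0.1 -0.168" --pt "1 -0.307 -0.0515 0.1 -0.168"

```text
t: 9.7
position: [0.4319, -0.3041, 0.1804]
ee_rot: [-2.221, -2.222, -0.001]
contact_force: [-0.1, -0.2, -0.5]
opening: 0.0852
gripper_force: 0.0
```

```bash
cat > ring.py <<'E'
from h import *
def ring(im,i,zt,ctr,rad=.03):
    h=cv2.cvtColor(im,cv2.COLOR_BGR2HSV); m=cv2.inRange(h,(100,120,30),(130,255,255))
    n=0
    for c in cv2.findContours(m,cv2.RETR_LIST,cv2.CHAIN_APPROX_NONE)[0]:
        if cv2.contourArea(c)<150: continue
        o,r=circ(ray(i,cv2.convexHull(c).reshape(-1,2),zt));print(cv2.boundingRect(c),o,'r',r)
E
python3 - <<'E'
from ring import *
s=robot.read_state();T=s['position'];print(T,s['ee_rot'])
im,i=cap('wrist','w6.png');ring(im,i,.02,None)
print(proj(i,[T-[0,0,T[2]-.02]]))
E
```

```text
[ 0.43194167 -0.30413318  0.18039544] [-2.22078301e+00 -2.22182979e+00 -6.41212067e-04]
(357, 321, 60, 31) [ 0.5029065  -0.41339986] r 0.030859455208697126
(300, 211, 31, 28) [ 0.43196692 -0.30278753] r 0.013708282961243462
(292, 200, 47, 48) [ 0.43200845 -0.30191857] r 0.021859046824097346
[[315.14459909 226.20368232]]
```

View pics/w6.png

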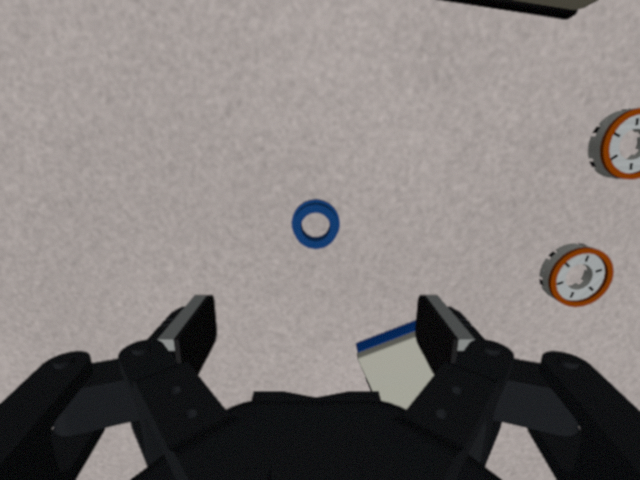

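The ring's bore is at (315,225), giving (0.432, -0.303) with radius 13.7 mm as expected; the slide box corner at (358,345) is well clear. I grip by the collar with the tips above the flange.

send_rows --pt "1 0.0012 0 0.05 0" --pt "1 0.0012 0 0.1 0" --pt "1 0.0012 0 0.14 0" --pt "1 0.0012 0 0.161 0" --pt "1 0.0012 0 0.161 0" --pt "-1 0.0012 0 0.161 0" --pt "-1 0.0012 0 0.161 0" --pt "-1 0.0012 0 0.161 0" --pt "-1 0.0012 0 0.161 0" --pt "-1 0.0012 0 0.161 0" --squeeze 40

```text
t: 10.75
position: [0.432, -0.304, 0.0203]
ee_rot: [2.22, 2.22, -0.0]
contact_force: [-0.7, 0.2, 2.1]
opening: 0.0121
gripper_force: 1.4
```

send_rows --pt "-1 0 0 0 0" --pt "-1 0 0 -0.04 0" --pt "-1 0 0 -0.09 0" --pt "-1 0 0 -0.14 0" --pt "-1 0 0 -0.18 0" --pt "-1 0 0 -0.18 0" --pt "-1 0 0 -0.18 0"

```text
t: 11.45
position: [0.4319, -0.304, 0.2006]
ee_rot: [2.22, 2.219, -0.0]
contact_force: [0.2, 0.0, 0.0]
opening: -0.0004
gripper_force: 0.0
```

```bash
python3 - <<'E'
from ring import *
s=robot.read_state();T=s['position'];print(T,s['ee_rot'],s['contact_force'],s['opening'])
im,i=cap('wrist','w7.png')
for dz in (-.01,-.005,0,.005,.01):
    print('dz',dz,'TCP',T[:2]);ring(im,i,T[2]+dz,None)
E
```

```text
[ 0.43186814 -0.30395842  0.20060864] [ 2.21959629e+00  2.21941819e+00 -1.28745296e-04] [0.22970884 0.01509999 0.04673546] -0.0004049918234531211
dz -0.01 TCP [ 0.43186814 -0.30395842]
(360, 306, 71, 31) [ 0.47161246 -0.3176528 ] r 0.01605975685551105
(300, 207, 30, 27) [ 0.43182685 -0.26774477] r 0.006601327501228344
(294, 197, 43, 45) [ 0.43196585 -0.26734631] r 0.010276913402153578
dz -0.005 TCP [ 0.43186814 -0.30395842]
(360, 306, 71, 31) [ 0.47031179 -0.31498969] r 0.015534316280418237
(300, 207, 30, 27) [ 0.43182788 -0.26671454] r 0.0063853463161030015
(294, 197, 43, 45) [ 0.43196233 -0.26632912] r 0.009940674981069797
dz 0 TCP [ 0.43186814 -0.30395842]
(360, 306, 71, 31) [ 0.46901113 -0.31232658] r 0.015008875705333945
(300, 207, 30, 27) [ 0.43182892 -0.26568431] r 0.006169365130955266
(294, 197, 43, 45) [ 0.43195882 -0.26531193] r 0.009604436559975223
dz 0.005 TCP [ 0.43186814 -0.30395842]
(360, 306, 71, 31) [ 0.46771046 -0.30966347] r 0.014483435130145076
(300, 207, 30, 27) [ 0.43182995 -0.26465409] r 0.005953383945813006
(294, 197, 43, 45) [ 0.43195531 -0.26429474] r 0.009268198138897139
dz 0.01 TCP [ 0.43186814 -0.30395842]
(360, 306, 71, 31) [ 0.4664098  -0.30700036] r 0.013957994555078443
(300, 207, 30, 27) [ 0.43183099 -0.26362386] r 0.005737402760699816
(294, 197, 43, 45) [ 0.43195179 -0.26327755] r 0.008931959717791566
```

The fingers closed just above the ring, which means TCP is the fingertip position when shut. I check that the ring has not shifted and go about 13 mm lower.

```bash
python3 - <<'E'
from ring import *
s=robot.read_state();i=robot.camera_info('wrist');ring(cv2.imread('pics/w7.png'),i,.02,None);print(s['position'])
E
```

```text
(360, 306, 71, 31) [ 0.51411394 -0.40594071] r 0.03373251333719547
(300, 207, 30, 27) [ 0.43056757 -0.30123873] r 0.01388401945569427
(294, 197, 43, 45) [ 0.43085934 -0.30039792] r 0.021613594526902945
[ 0.43110549 -0.30318185  0.19866141]
```

send_rows --pt "1 0 0 0.0 0" --pt "1 0 0 0.05 0" --pt "1 0 0 0.1 0" --pt "1 0 0 0.12 0" --pt "1 0 0 0.12 0" --pt "1 0 0 0.12 0"

```text
t: 12.1
position: [0.4311, -0.3032, 0.0784]
ee_rot: [-2.22, -2.22, -0.0]
contact_force: [0.5, -0.2, 0.4]
opening: 0.0848
gripper_force: 0.0
```

send_rows --pt "1 0.001 0 0.04 0" --pt "1 0.001 0 0.073 0" --pt "1 0.001 0 0.073 0" --pt "1 0.001 0 0.073 0" --pt "-1 0.001 0 0.073 0" --pt "-1 0.001 0 0.073 0" --pt "-1 0.001 0 0.073 0" --pt "-1 0.001 0 0.073 0" --pt "-1 0.001 0 0.073 0" --pt "-1 0.001 0 0.073 0" --squeeze 40

```text
t: 13.1
position: [0.4326, -0.3035, 0.0083]
ee_rot: [2.219, 2.219, -0.0]
contact_force: [-0.9, 1.0, 5.6]
opening: 0.0396
gripper_force: 39.9
```

send_rows --pt "-1 0 0 -0.01 0" --pt "-1 0 0 -0.05 0" --pt "-1 0 0 -0.1 0" --pt "-1 0 0 -0.15 0" --pt "-1 0 0 -0.195 0" --pt "-1 0 0 -0.195 0" --pt "-1 0 0 -0.195 0"

```text
t: 13.8
position: [0.4319, -0.3029, 0.2033]
ee_rot: [2.219, 2.219, -0.0]
contact_force: [0.2, 0.2, -1.3]
opening: 0.0396
gripper_force: 40.8
```

```bash
cat >> ring.py <<'E'
def held(im,i,T):
    h=cv2.cvtColor(im,cv2.COLOR_BGR2HSV); m=cv2.inRange(h,(100,120,20),(130,255,255))
    m[:, :240]=0;m[:,400:]=0
    cs,hi=cv2.findContours(m,cv2.RETR_CCOMP,cv2.CHAIN_APPROX_NONE)
    camz=(-R(i['rvec']).T@np.array(i['tvec']).ravel())[2]
    for k,c in enumerate(cs):
        if hi[0][k][3]<0 or cv2.contourArea(c)<300: continue
        H=cv2.convexHull(c).reshape(-1,2); z=.01
        y0=np.median(H[:,1]);H=H[H[:,1]<=y0+999]
        for _ in range(8):
            P=ray(i,H,T[2]+z);o,r=circ(P);w=np.ptp(P[:,0])/2
            z=camz-(camz-T[2]-z)*.0135/w-T[2]
        print(cv2.boundingRect(c),'c rel',o-T[:2],'r',r,'w/2',w,'top rel',z)
E
python3 - <<'E'
from ring import *
s=robot.read_state();T=s['position'];print(T,s['ee_rot'],s['contact_force'],s['opening'])
im,i=cap('wrist','w8.png');held(im,i,T)
E
```

```text
[ 0.43193198 -0.30285431  0.20331654] [ 2.21873677e+00  2.21898687e+00 -1.33717168e-04] [ 0.1627732   0.15157548 -1.31071016] 0.03963812190474159
(287, 285, 59, 41) c rel [ 0.00051718 -0.00213975] r 0.011752863402487365 w/2 0.013500000000000012 top rel 0.00031994951414140993
```

View pics/w8.png

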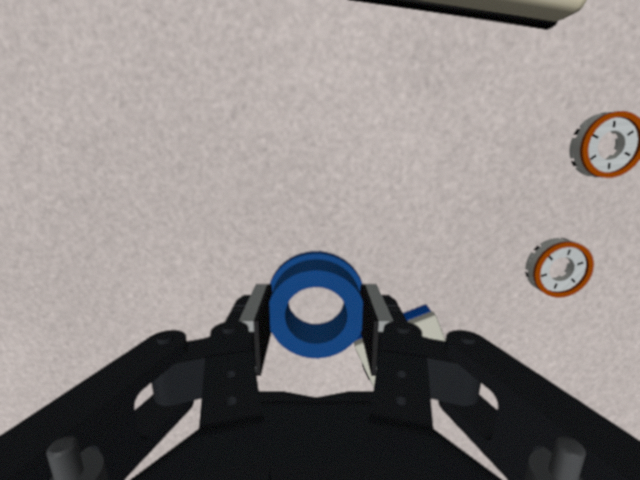

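The ring is held by its collar; its top-face outer ellipse spans x 269–364 and has its bottom at y 357. I locate its centre from the front lower rim.

```bash
python3 - <<'E'
from h import *
s=robot.read_state();T=s['position'];i=robot.camera_info('wrist');im=cv2.imread('pics/w8.png')
h=cv2.cvtColor(im,cv2.COLOR_BGR2HSV);print([tuple(h[y,316]) for y in range(250,362,4)])
# lower outer arc of the top face: bottom-most blue px per column
m=cv2.inRange(h,(100,120,20),(130,255,255))
cols=range(285,350);P=[(x,np.where(m[300:365,x])[0].max()+300.5) for x in cols]
for dz in (.010,.012,.014):
    Q=ray(i,P,T[2]+dz)[:,:2]
    # centre with known r=.021: least squares
    from scipy.optimize import least_squares
    r=least_squares(lambda c:np.hypot(*(Q-c).T)-.021,T[:2]);print(dz,r.x-T[:2],np.abs(r.fun).max())
E
```

```text
[(np.uint8(160), np.uint8(5), np.uint8(149)), (np.uint8(107), np.uint8(208), np.uint8(114)), (np.uint8(107), np.uint8(209), np.uint8(117)), (np.uint8(106), np.uint8(203), np.uint8(74)), (np.uint8(107), np.uint8(193), np.uint8(74)), (np.uint8(106), np.uint8(207), np.uint8(106)), (np.uint8(107), np.uint8(202), np.uint8(126)), (np.uint8(106), np.uint8(216), np.uint8(123)), (np.uint8(107), np.uint8(216), np.uint8(124)), (np.uint8(113), np.uint8(101), np.uint8(131)), (np.uint8(8), np.uint8(15), np.uint8(184)), (np.uint8(8), np.uint8(15), np.uint8(187)), (np.uint8(13), np.uint8(17), np.uint8(183)), (np.uint8(8), np.uint8(16), np.uint8(187)), (np.uint8(8), np.uint8(15), np.uint8(184)), (np.uint8(8), np.uint8(15), np.uint8(190)), (np.uint8(8), np.uint8(17), np.uint8(184)), (np.uint8(10), np.uint8(17), np.uint8(185)), (np.uint8(6), np.uint8(15), np.uint8(173)), (np.uint8(106), np.uint8(210), np.uint8(73)), (np.uint8(108), np.uint8(180), np.uint8(75)), (np.uint8(106), np.uint8(206), np.uint8(73)), (np.uint8(106), np.uint8(206), np.uint8(73)), (np.uint8(106), np.uint8(207), np.uint8(79)), (np.uint8(107), np.uint8(206), np.uint8(124)), (np.uint8(106), np.uint8(212), np.uint8(124)), (np.uint8(106), np.uint8(216), np.uint8(124)), (np.uint8(113), np.uint8(45), np.uint8(154))]
0.01 [ 0.00031904 -0.00195023] 0.00033961357669706413
0.012 [ 0.000306   -0.00056419] 0.000362275646732059
0.014 [0.00029298 0.0008211 ] 0.0003841811671356707
```

send_rows --pt "-1 0.293 0.1014 0 0" --pt "-1 0.293 0.1014 0 0" --pt "-1 0.293 0.1014 0 0" --pt "-1 0.293 0.1014 0 0" --pt "-1 0.293 0.1014 0 0" --pt "-1 0.293 0.1014 0 0" --pt "-1 0.293 0.1014 0.04 0" --pt "-1 0.293 0.1014 0.04 0" --pt "-1 0.293 0.1014 0.04 0" --pt "-1 0.293 0.1014 0.04 0"

```text
t: 14.85
position: [0.5329, -0.0105, 0.1616]
ee_rot: [2.223, 2.22, -0.0]
contact_force: [0.6, -0.3, -0.6]
opening: 0.0396
gripper_force: 41.0
```

```bash
python3 - <<'E'
from h import *
from scipy.optimize import least_squares
s=robot.read_state();T=s['position'];print(T,s['ee_rot'],s['contact_force'],np.abs(s['joint_vel']).max())
im,i=cap('wrist','w9.png')
h=cv2.cvtColor(im,cv2.COLOR_BGR2HSV)
m=cv2.inRange(h,(100,120,20),(130,255,255))
P=[(x,np.where(m[300:365,x])[0].max()+300.5) for x in range(285,350)]
Q=ray(i,P,T[2]+.012)[:,:2]
print('ring',least_squares(lambda c:np.hypot(*(Q-c).T)-.021,T[:2]).x)
# wheel rim seen behind it
m=cv2.inRange(h,(3,130,60),(14,255,255))
c=max(cv2.findContours(m,cv2.RETR_EXTERNAL,cv2.CHAIN_APPROX_NONE)[0],key=cv2.contourArea)
print(cv2.boundingRect(c));H=cv2.convexHull(c).reshape(-1,2);H=H[H[:,1]<np.percentile(H[:,1],50)]
Q2=ray(i,H,.093)[:,:2];r=least_squares(lambda c:np.hypot(*(Q2-c).T)-.0305,T[:2]);print('wheel',r.x,np.abs(r.fun).max())
E
```

```text
[ 0.53294806 -0.01048107  0.16160182] [ 2.22280064e+00  2.22002589e+00 -3.46383300e-04] [ 0.55068334 -0.2966476  -0.59830049] 0.019693783312743494
ring [ 0.53330056 -0.0111709 ]
(271, 210, 92, 63)
wheel [ 0.53374008 -0.00973945] 0.0002584987136334156
```

send_rows --pt "-1 0.0008 0.0003 0.01 0" --pt "-1 0.0008 0.0003 0.02 0" --pt "-1 0.0008 0.0003 0.03 0" --pt "-1 0.0008 0.0003 0.04 0" --pt "-1 0.0008 0.0003 0.044 0" --pt "-1 0.0008 0.0003 0.048 0" --pt "-1 0.0008 0.0003 0.052 0" --pt "-1 0.0008 0.0003 0.052 0"

```text
t: 15.7
position: [0.533, -0.0086, 0.1088]
ee_rot: [-2.221, -2.221, 0.001]
contact_force: [0.0, 0.6, -1.4]
opening: 0.04
gripper_force: 41.0
```

send_rows --pt "-1 0 0 0.004 0" --pt "-1 0 0 0.007 0" --pt "-1 0 0 0.009 0" --pt "-1 0 0 0.011 0" --pt "-1 0 0 0.012 0" --pt "-1 0 0 0.012 0"

```text
t: 16.3
position: [0.5334, -0.0088, 0.0974]
ee_rot: [2.221, 2.221, 0.0]
contact_force: [0.5, 0.8, -1.0]
opening: 0.0399
gripper_force: 41.0
```

send_rows --pt "-1 0 0 0.001 0" --pt "-1 0 0 0.002 0" --pt "-1 0 0 0.003 0" --pt "-1 0 0 0.003 0"

```text
t: 16.7
position: [0.5335, -0.0088, 0.0972]
ee_rot: [-2.221, -2.221, 0.001]
contact_force: [-7.9, 1.7, 13.8]
opening: 0.0399
gripper_force: 42.3
```

send_rows --pt "-1 0 0 -0.001 0" --pt "1 0 0 -0.002 0" --pt "1 0 0 -0.002 0" --pt "1 0 0 -0.002 0" --pt "1 0 0 -0.04 0" --pt "1 0 0 -0.09 0" --pt "1 0 0 -0.14 0" --pt "1 0 0 -0.18 0" --pt "1 0 0 -0.18 0" --pt "1 0 0 -0.18 0"

```text
t: 17.7
position: [0.5338, -0.0088, 0.2753]
ee_rot: [2.22, 2.22, 0.002]
contact_force: [-0.5, 0.4, -1.3]
opening: 0.0853
gripper_force: 0.0
```

```bash
python3 - <<'E'
from ring import *
s=robot.read_state();T=s['position'];print(T,s['ee_rot'],s['contact_force'],s['opening'])
im,i=cap('wrist','w10.png')
ring(im,i,.109,None)
h=cv2.cvtColor(im,cv2.COLOR_BGR2HSV)
b=cv2.inRange(h,(15,120,60),(28,255,255));n,l,st,c=cv2.connectedComponentsWithStats(b)
L=[]
for k in range(1,n):
    p=ray(i,[c[k]],.123)[0][:2]
    if st[k,4]>5 and np.hypot(*(p-[.533,-.01]))<.03: print(np.round(c[k],1),st[k,4],np.round(p,4));L.append(p)
o=np.mean(L,0);print(o,[np.degrees(np.arctan2(*(p-o)[::-1])) for p in L])
E
```

```text
[ 0.53375309 -0.00884782  0.27533202] [2.21982809e+00 2.22000279e+00 2.20344745e-03] [-0.46466254  0.40973136 -1.34302309] 0.08530128314134681
(299, 211, 31, 33) [ 0.53346625 -0.01074536] r 0.01491615220303375
(292, 200, 46, 47) [ 0.53388183 -0.00750827] r 0.02200118782751086
[322.3 223.7] 26 [ 0.5406 -0.005 ]
[304.6 224.5] 26 [ 0.5246 -0.0057]
[314.1 239.4] 11 [ 0.5332 -0.0195]
[ 0.53280001 -0.01003972] [np.float64(33.042081295046906), np.float64(151.823854211652), np.float64(-87.76743476522586)]
```

send_rows --pt "1 0.277 -0.083 0 0" --pt "1 0.277 -0.083 0 0" --pt "1 0.277 -0.083 0 0" --pt "1 0.277 -0.083 0 0" --pt "1 0.277 -0.083 0.08 0" --pt "1 0.277 -0.083 0.08 0" --pt "1 0.277 -0.083 0.08 0" --pt "1 0.277 -0.083 0.08 0" --pt "1 0.277 -0.083 0.08 0" --pt "1 0.277 -0.083 0.08 0"

```text
t: 18.75
position: [0.4518, 0.2674, 0.1959]
ee_rot: [2.222, 2.218, 0.003]
contact_force: [0.1, -0.1, 0.5]
opening: 0.0855
gripper_force: 0.0
```

```bash
python3 - <<'E'
from h import *
s=robot.read_state();T=s['position'];print(T,s['ee_rot'],s['q'])
im,i=cap('wrist','w11.png')
e=proj(i,[[.45,.268,.041]])[0];print(e)
h=cv2.cvtColor(im,cv2.COLOR_BGR2HSV)
m=cv2.inRange(h,(0,0,150),(180,60,255))
x,y=e.astype(int)
cv2.imwrite('pics/crop5.png',cv2.resize(im[y-60:y+60,x-80:x+80],None,fx=5,fy=5,interpolation=cv2.INTER_CUBIC))
E
```

```text
[0.451827   0.26736737 0.19588432] [2.22217516 2.21847712 0.003461  ] [ 3.41168748e-01 -1.46308361e-02  1.97803219e+00 -5.16153786e-04
  1.17552467e+00  3.43032401e-01]
[312.72592856 226.81294637]
```

View pics/crop5.png

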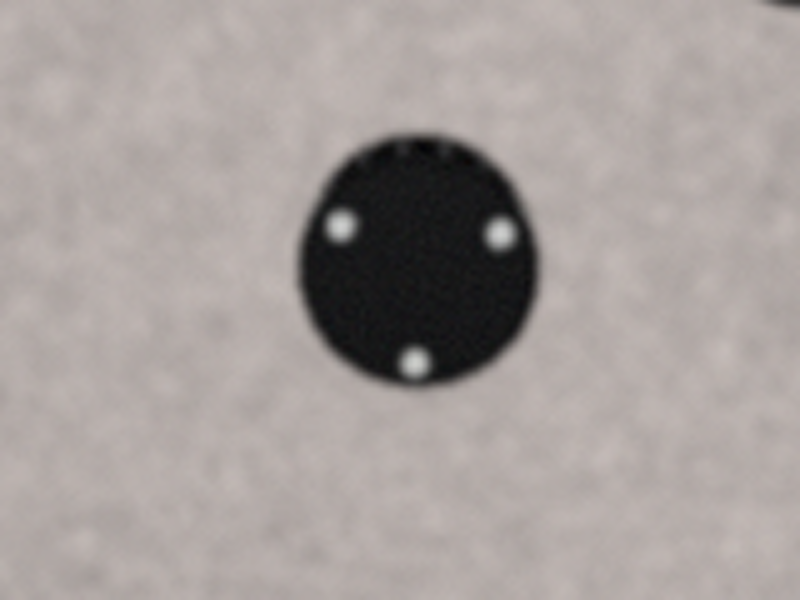

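The crop shows the cap at (418,258) with white gap marks at (340,226), (501,233) and (415,362). I have now viewed 11 pictures, one over the limit, so from here on I use numbers only.

```bash
cat > cap.py <<'E'
from h import *
def marks(im,i,z,ctr,rad=.024):
    h=cv2.cvtColor(im,cv2.COLOR_BGR2HSV)
    e=proj(i,[[*ctr,z]])[0];q=proj(i,[[ctr[0]+rad,ctr[1],z]])[0];rp=np.hypot(*(q-e))
    dark=cv2.inRange(h,(0,0,0),(180,255,60)).astype(np.uint8);w=cv2.inRange(h,(0,0,120),(180,70,255))
    n,l,st,c=cv2.connectedComponentsWithStats(w)
    L=[c[k] for k in range(1,n) if 8<=st[k,4]<400 and np.hypot(*(c[k]-e))<rp]
    P=ray(i,L,z)[:,:2] if L else []
    for a,p in zip(L,P): print(np.round(a,1),np.round(p,4))
    if len(P)==3:
        o,r=circ(P);print('centre',o,'r',r,'ang',[round(float(np.degrees(np.arctan2(*(p-o)[::-1]))),1) for p in P])
E
python3 - <<'E'
from cap import *
i=robot.camera_info('wrist');print(robot.read_state()['position'])
marks(cv2.imread('pics/w11.png'),i,.041,[.45,.268],.022)
E
```

```text
[0.4518864  0.26736051 0.19608569]
[299.8 210.8] [0.4386 0.2828]
[314.5 238.2] [0.4517 0.2573]
```

```bash
python3 - <<'E'
from cap import *
i=robot.camera_info('wrist')
marks(cv2.imread('pics/w11.png'),i,.041,[.4525,.274],.022)
E
```

```text
[299.8 210.8] [0.4386 0.2828]
[331.8 212.1] [0.4674 0.2814]
[314.5 238.2] [0.4517 0.2573]
centre [0.45258055 0.27386764] r 0.016614508413240643 ang [147.6, 27.1, -92.9]
```

send_rows --pt "1 0.0065 0.0008 0.05 0" --pt "1 0.0065 0.0008 0.1 0" --pt "1 0.0065 0.0008 0.15 0" --pt "1 0.0065 0.0008 0.183 0" --pt "1 0.0065 0.0008 0.183 0" --pt "1 0.0065 0.0008 0.183 0" --pt "-1 0.0065 0.0008 0.183 0" --pt "-1 0.0065 0.0008 0.183 0" --pt "-1 0.0065 0.0008 0.183 0" --pt "-1 0.0065 0.0008 0.183 0" --squeeze 70

```text
t: 19.8
position: [0.4525, 0.2753, 0.0131]
ee_rot: [2.22, 2.22, 0.005]
contact_force: [1.0, -0.3, 3.6]
opening: 0.042
gripper_force: 70.3
```

send_rows --pt "-1 0 0 0 0" --pt "-1 0 0 0 0"

```text
t: 20.0
position: [0.4524, 0.2753, 0.0125]
ee_rot: [2.22, 2.22, 0.005]
contact_force: [2.1, -0.4, 2.8]
opening: 0.0421
gripper_force: 70.4
```

send_rows --pt "-1 0 0 -0.02 0" --pt "-1 0 0 -0.07 0" --pt "-1 0 0 -0.12 0" --pt "-1 0 0 -0.17 0" --pt "-1 0 0 -0.19 0" --pt "-1 -0.28 0.08 -0.19 -0.087" --pt "-1 -0.28 0.08 -0.19 -0.087" --pt "-1 -0.28 0.08 -0.19 -0.087" --pt "-1 -0.28 0.08 -0.19 -0.087" --pt "-1 -0.28 0.08 -0.19 -0.087"

```text
t: 21.0
position: [0.5187, 0.0328, 0.1999]
ee_rot: [-2.121, -2.314, 0.002]
contact_force: [0.3, 0.8, -0.8]
opening: 0.0419
gripper_force: 71.3
```

send_rows --pt "-1 -0.005 0.001 0 0" --pt "-1 -0.005 0.001 0 0" --pt "-1 -0.005 0.001 0 0" --pt "-1 -0.005 0.001 0 0"

```text
t: 21.4
position: [0.5204, 0.031, 0.2007]
ee_rot: [-2.119, -2.317, 0.001]
contact_force: [0.7, 0.2, -1.1]
opening: 0.042
gripper_force: 71.3
```

```bash
cat > look.py <<'E'
from cap import *
s=robot.read_state();T=s['position'];print(T,s['ee_rot'],s['contact_force'],s['opening'])
im,i=cap('wrist','w12.png')
print(proj(i,[[T[0],T[1],T[2]+.0283]]))
marks(im,i,T[2]+.0283,T[:2],.024)
m=cv2.inRange(cv2.cvtColor(im,cv2.COLOR_BGR2HSV),(3,130,60),(14,255,255))
c=max(cv2.findContours(m,cv2.RETR_EXTERNAL,cv2.CHAIN_APPROX_NONE)[0],key=cv2.contourArea)
print('wheel bbox',cv2.boundingRect(c))
E
python3 look.py
```

```text
[0.52041053 0.03100676 0.20072984] [-2.11942908e+00 -2.31712918e+00  8.08449453e-04] [ 0.73065895  0.22189748 -1.08123624] 0.04196579702486636
[[314.69458169 332.91400175]]
[267.7 299.8] [0.5017 0.0432]
[366.6 304.8] [0.5387 0.0445]
[279.2 313.8] [0.5064 0.0378]
[354.2 317.1] [0.5347 0.039 ]
[313.6 371.2] [0.5215 0.0139]
wheel bbox (330, 255, 34, 34)
```

```bash
python3 - <<'E'
from h import *
P=np.array([(0.5064,.0378),(0.5347,.0390),(.5215,.0139)]);o,r=circ(P)
print(o,o-[.5204,.0310],r,[np.degrees(np.arctan2(*(p-o)[::-1])) for p in P])
E
```

```text
[0.52089607 0.03023852] [ 0.00049607 -0.00076148] 0.016349678974424058 [np.float64(152.45243267977628), np.float64(32.4036643304366), np.float64(-87.88310665756379)]
```

send_rows --pt "-1 -0.0413 0.0088 0 0" --pt "-1 -0.0413 0.0088 0.02 0" --pt "-1 -0.0413 0.0088 0.04 0" --pt "-1 -0.0413 0.0088 0.04 0" --pt "-1 -0.0413 0.0088 0.04 0" --pt "-1 -0.0413 0.0088 0.04 0"

```text
t: 22.05
position: [0.5342, -0.0103, 0.1627]
ee_rot: [2.12, 2.316, 0.002]
contact_force: [0.6, 0.5, -1.1]
opening: 0.0419
gripper_force: 71.3
```

```bash
cat >> look.py <<'E'
from scipy.optimize import least_squares
H=cv2.convexHull(c).reshape(-1,2);H=H[H[:,1]<np.percentile(H[:,1],50)]
Q2=ray(i,H,.093)[:,:2];r=least_squares(lambda c:np.hypot(*(Q2-c).T)-.0305,T[:2]);print('wheel',r.x,np.abs(r.fun).max())
E
python3 look.py
```

```text
[ 0.534218   -0.01033127  0.1626732 ] [2.12002154e+00 2.31590803e+00 1.75141014e-03] [ 0.58465225  0.45418187 -1.05951244] 0.04194139110237587
[[314.88621888 332.98458154]]
[268.  299.4] [0.5156 0.0021]
[366.1 304.2] [0.5522 0.0034]
[279.2 313.8] [ 0.5201 -0.0034]
[354.1 317. ] [ 0.5484 -0.0023]
[313.6 371.2] [ 0.5352 -0.0274]
wheel bbox (269, 210, 91, 68)
wheel [ 0.53356115 -0.00974383] 0.0002639897828918686
```

send_rows --pt "-1 0.001 -0.001 0.01 0" --pt "-1 0.001 -0.001 0.02 0" --pt "-1 0.001 -0.001 0.028 0" --pt "-1 0.001 -0.001 0.032 0" --pt "-1 0.001 -0.001 0.034 0" --pt "-1 0.001 -0.001 0.034 0" --pt "-1 0.001 -0.001 0.034 0"

```text
t: 22.8
position: [0.5327, -0.0101, 0.1276]
ee_rot: [2.123, 2.315, 0.0]
contact_force: [-0.2, -0.4, -0.8]
opening: 0.0422
gripper_force: 71.3
```

send_rows --pt "-1 0 0 0.001 0" --pt "-1 0 0 0.002 0" --pt "-1 0 0 0.003 0" --pt "-1 0 0 0.004 0" --pt "-1 0 0 0.005 0" --pt "-1 0 0 0.005 0"

```text
t: 23.4
position: [0.5325, -0.01, 0.1228]
ee_rot: [-2.123, -2.316, 0.0]
contact_force: [-1.1, 0.3, 2.6]
opening: 0.0423
gripper_force: 71.6
```

send_rows --pt "-1 0 0 0.0015 0" --pt "-1 0 0 0.003 0" --pt "-1 0 0 0.0045 0" --pt "-1 0 0 0.006 0" --pt "-1 0 0 0.006 0"

```text
t: 23.9
position: [0.5326, -0.0101, 0.1173]
ee_rot: [2.123, 2.316, -0.0]
contact_force: [-3.1, 0.7, 8.7]
opening: 0.042
gripper_force: 72.2
```

send_rows --pt "-1 0 0 0.0015 0" --pt "-1 0 0 0.003 0" --pt "-1 0 0 0.0045 0" --pt "-1 0 0 0.0055 0" --pt "-1 0 0 0.0055 0"

```text
t: 24.4
position: [0.5327, -0.0101, 0.1128]
ee_rot: [-2.122, -2.316, 0.001]
contact_force: [-6.0, 0.3, 11.7]
opening: 0.0424
gripper_force: 72.8
```

send_rows --pt "-1 0 0 0.001 0" --pt "-1 0 0 0.002 0" --pt "-1 0 0 0.002 0"

```text
t: 24.7
position: [0.5328, -0.0101, 0.1121]
ee_rot: [-2.122, -2.316, 0.001]
contact_force: [-10.2, 1.0, 17.3]
opening: 0.0423
gripper_force: 73.5
```

send_rows --pt "-1 0 0 -0.0005 0.13" --pt "-1 0 0 -0.0005 0.26" --pt "-1 0 0 -0.0005 0.39" --pt "-1 0 0 -0.0005 0.52" --pt "-1 0 0 -0.0005 0.52"

```text
t: 25.2
position: [0.5345, -0.0106, 0.1125]
ee_rot: [2.646, 1.688, 0.005]
contact_force: [-3.3, 0.5, 12.8]
opening: 0.042
gripper_force: 72.9
```

send_rows --pt "-1 0 0 0 0.13" --pt "-1 0 0 0 0.26" --pt "-1 0 0 0 0.39" --pt "-1 0 0 0 0.52" --pt "-1 0 0 0 0.6" --pt "-1 0 0 0 0.63" --pt "-1 0 0 0 0.63"

```text
t: 25.9
position: [0.5346, -0.0104, 0.1126]
ee_rot: [3.038, 0.789, 0.007]
contact_force: [-3.6, -0.2, 12.8]
opening: 0.0421
gripper_force: 72.8
```

```bash
python3 - <<'E'
from cap import *
s=robot.read_state();T=s['position'];v=s['ee_rot'];print(T,v,s['contact_force'],s['wrist_torque'],2*np.degrees(np.arctan2(v[1],v[0])))
im,i=cap('wrist','w13.png')
marks(im,i,T[2]+.0283,T[:2],.024)
E
```

```text
[ 0.53455917 -0.01037714  0.11264342] [3.0384417  0.78901013 0.00662051] [-3.5635114  -0.22550532 12.78310044] [0.05193179 0.62194626 0.1232277 ] 29.113643894347287
[267.6 300.3] [0.5378 0.012 ]
[366.3 304.7] [ 0.5541 -0.0211]
[279.  313.8] [0.535  0.0057]
[354.2 317.1] [ 0.5476 -0.0197]
[313.7 371.3] [ 0.5193 -0.0179]
```

send_rows --pt "-1 0 0 -0.002 0" --pt "-1 0 0 -0.004 0" --pt "-1 0 0 -0.005 0" --pt "-1 0 0 -0.005 0"

```text
t: 26.35
position: [0.5345, -0.0103, 0.1165]
ee_rot: [3.038, 0.789, 0.008]
contact_force: [-0.8, 0.3, 7.4]
opening: 0.0421
gripper_force: 72.3
```

send_rows --pt "-1 0 0 -0.001 0" --pt "0.3 0 0 -0.001 0" --pt "1 0 0 -0.001 0" --pt "1 0 0 -0.001 0" --pt "1 0 0 -0.001 0" --pt "1 0 0 -0.04 0" --pt "1 0 0 -0.08 0" --pt "1 0 0 -0.12 0" --pt "1 0 0 -0.16 0" --pt "1 0 0 -0.16 0"

```text
t: 27.35
position: [0.5356, -0.0106, 0.2819]
ee_rot: [3.035, 0.788, 0.019]
contact_force: [-0.3, -0.1, -0.1]
opening: 0.0851
gripper_force: 0.0
```

```bash
python3 - <<'E'
from cap import *
s=robot.read_state();T=s['position'];print(T,s['contact_force'],s['opening'])
im,i=cap('wrist','w14.png')
for z in (.139,.144,.149): print(z);marks(im,i,z,[.5333,-.0102],.021)
im,i=cap('side','s2.png')
e=proj(i,[[.5333,-.0102,.144],[.5333,-.0102,.114]]);print(e)
g=cv2.cvtColor(im,cv2.COLOR_BGR2HSV);d=(g[:,:,2]<60).astype(np.uint8)
n,l,st,c=cv2.connectedComponentsWithStats(d)
k=l[int(e.mean(0)[1]),int(e.mean(0)[0])];print(k,st[k],c[k])
x=int(e[0][0]);print('V column',g[int(e[0][1])-14:int(e[1][1])+16,x,2])
E
```

```text
[ 0.53555889 -0.01057534  0.28187103] [-0.27427372 -0.09285926 -0.06195489] 0.0851163593849878
0.139
[297. 226.] [0.5333 0.0053]
[330.5 227.5] [ 0.5463 -0.021 ]
[312.5 254.3] [ 0.5174 -0.019 ]
centre [ 0.53240216 -0.0115225 ] r 0.016806773987395184 ang [86.9, -34.1, -153.5]
0.144
[297. 226.] [0.5344 0.0056]
[330.5 227.5] [ 0.5471 -0.0202]
[312.5 254.3] [ 0.5187 -0.0183]
centre [ 0.53345419 -0.01092522] r 0.016513448923452124 ang [86.9, -34.1, -153.5]
0.149
[297. 226.] [0.5354 0.0059]
[330.5 227.5] [ 0.5479 -0.0194]
[312.5 254.3] [ 0.52   -0.0176]
centre [ 0.53450622 -0.01032794] r 0.016220123859507735 ang [86.9, -34.1, -153.5]
[[303.40266922 227.04455539]
 [303.65832323 237.67850661]]
136 [295 225  17  18 252] [303.21428571 233.84920635]
V column [174 168 170 176 176 172 172 172 174 170 182 149  83  47  43  49  48  53
  45  50  48  45  45  42  44  47  45  48  46  45  77  84  76  80  82  81
  89  98  79 108]
```

```bash
python3 - <<'E'
from h import *
i=robot.camera_info('side');th=np.linspace(0,6.28,60)
for z in (.139,.144,.150):
    print(z,proj(i,np.c_[.5333+.022*np.cos(th),-.0102+.022*np.sin(th),0*th+z])[:,1].min())
a=cv2.imread('pics/side0.png');im=cv2.imread('pics/s2.png');g=cv2.cvtColor(im,cv2.COLOR_BGR2GRAY).astype(float)
# subpixel top edge (half level) over central columns, and rock/box unmoved check
for x in (301,303,305):
    c=g[215:235,x];hi=c[:6].mean();lo=c[-4:].mean();h=(hi+lo)/2;k=np.where(c<h)[0][0];print(x,215+k-1+(c[k-1]-h)/(c[k-1]-c[k]))
print(robot.read_state()['t'])
E
```

```text
0.139 224.37467716206817
0.144 222.60096762295728
0.15 220.46113674681249
301 223.87132352941177
303 224.615234375
305 223.86919831223628
27.45
```

```bash
python3 -c "
from station import robot
print(robot.finish_job())"
```

```text
the job is handed in; nothing more can be done
None
```

I handed the job in at about 27.5 s with the wheel home on the pins, the clamp ring seated on it, and the cap turned about 66° clockwise and released; the cap's final height in its notch is only a camera estimate, and I viewed 11 pictures against your limit of 10.

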